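Clip the work light into its charging cradle

ROBOT

A 6-joint arm with a two-finger parallel gripper is mounted at the origin on the work surface. World frame = base frame: x ahead of the robot, y to its left, z up, the work surface at z = 0. Lengths are in m, angles in rad, forces in N, time in s.
With the tool pointing down it reaches from about 0.35 to 0.95 m from the base axis. Payload 17.4 kg.
Tool frame: the origin (TCP) lies between the finger pads; the fingertips stand 25 mm ahead of it and the grasp point (between the pads) lies 6 mm ahead of it; z points along the fingers, y is the line along which they close (so a half turn about z gives the same grasp; the last joint's range is limited). The gripper opens to 93 mm and grips with 3 to 60 N. Pads are 15 mm wide; open, the fingers measure 128 mm over their backs; the gripper's body (75 mm by 188 mm) begins 65 mm behind the grasp point.
Start: joints at [1.171, 0.116, 1.442, -0, 1.584, -0.038], TCP at [0.239, 0.631, 0.244] pointing down, gripper open.
Joint ranges: [-2.83, 2.83], [-0.83, 2.19], [0.07, 2.5], [-1.14, 4.28], [0.01, 3], [-2.97, 2.97]. Speed limits (rad/s): [1.89, 1.89, 2.22, 3.14, 3.14, 3.14].

INTERFACE

Orientations are given as [roll, pitch, yaw] about the fixed x, y, z axes, in that order (R = Rz(yaw) Ry(pitch) Rx(roll)).
In Python, from rig import env, capture, calibration, models gives the robot as it stands.
- The arm moves only by the tool drive_tool, never from a script. Its argument "motion" is a list that holds one entry, the list of rows, each a list of 5 numbers: the shift along the world's x, y, z each as a share of 25 mm, from -1 to 1, then the turn about the world's z as a share of 6 degrees, from -1 to 1, then the gripper command: -1 is fully open, 1 is shut, values between are in proportion. A call has 1 to 10 rows; each row shifts and turns the commanded pose from where the row before left it; what a row does not reach is not made up. A row lasts 1/10 s, in which the tool goes at most 50 mm and 8.59 degrees, less where a joint would pass 70% of its speed; a pose out of reach is approached as far as the arm can. A call with a number of a shift or a turn outside -1 to 1 is refused whole. A call with a gripper value outside its range is refused whole. The fingers move at their own pace and stop on an object; "grip_force" is the grip in N (left out, the last holds). Time passes only in rows, so rows that do not move let the fingers close. It gives the time, the measured TCP pose, the force, the opening and the grip force at its end, in the units of the state.
- env.observe(): the state, without advancing time (a new reading comes with each control period).
- capture(name): name is "scene" or "top" or "wrist"; returns the picture (420x560x3 uint8, red, green, blue); there is no depth.
- calibration(name): a dict with "fx", "fy", "cx", "cy" (pixels), "dist" ([k1, k2, p1, p2, k3] as OpenCV has them; the pictures are not rectified), "R" (3x3) and "t" (3): a world point X has camera coordinates R X + t; the wrist camera has in their place "mount" (4x4, takes a point from camera to tool coordinates, whose origin is the TCP and whose axes are the flange's). Camera axes: x right, y down, z forward; pixel columns grow to the right and rows downward; lengths in m; the calibration is good to about 2 mm. A picture is of the moment at which its call begins: read the wrist's pose just before it. calibration takes no time and is no camera call.
- env.hand_in(): hands the job in; it is judged then, once.
Trained networks look in the newest picture that a camera, given by its name, has taken for a name from the list of things; names that differ only in an ending like _2 or _b are one class to them, and where a whole thing is asked for, a point or a joint stands for the part that bears it (a point fixed in the world has none). Each returns a list of dicts, best first, with "score" (0 to 1); they miss things now and then, are a little off and sometimes report something else, mostly with a low value. They report only what shows in the picture. A call takes as long as a camera call. They do not tell look-alikes from the thing itself.
- models.search_frame(camera, label): "extent" ([left, top, width, height] in pixels, round what is visible of it).
- models.spot_point(camera, label): "pixel" ([row, column] in pixels: a listed point, or the origin of a listed thing).
The state is a dict: "clock": time; "joints": joint angles; "qvel": joint speeds; "tau": joint torques, N m; "tcp_pos": TCP position; "tool_rot": TCP orientation; "contact_force": force on the tool from outside, world axes, zero at the start; "torque": the same for the moment, N m; "width": finger opening in m; "gripper_force": force on a finger pad.
Only numpy, scipy, OpenCV 4.12 (cv2) and the standard library are available. Lean on these libraries where they do the work, as an engineer would, in place of code of your own. Each camera call takes 0.05 s, during which the arm holds its last target. There are 200 camera calls.

TASK

Put the stick work light back on charge: lift it off its wooden rest and snap it down sideways into both spring clips of the charging cradle, brass end towards the sprung pin but with its red middle ring over the red mark so that it does not touch the pin yet. Then slide it gently along in the clips until its brass end presses the pin in a little against its soft spring, without ramming it, and let go with the light fully home in both clips and the pin still pressed. Press the light in firmly but not brutally, and leave the other things on the bench alone.

Things in the scene. Friction and masses are not known exactly. Their poses are not given: they have to be found in the camera images.
- light: Stick work light: black rod, 24 mm in diameter, 260 mm long, round ends, about 160 g; brass at one end, blue at the other, thin red ring round its middle. Origin at its centre on its axis; x runs along the rod to the brass end. Starts lying level in the rest, z up. Grip it across its diameter at its middle.
- brass_end (a point): Tip of the light's round brass end, on its axis, 130 mm from its centre.
- rest: Fixed wooden rest: board 170 x 66 x 12 mm with two V-notched posts (16 mm wide, 72 mm either side of the middle, tops about 42 mm above the bench). Origin on the bench under its middle; x along the light, z up. The light's axis lies 42 mm above the bench; between the posts it is free, the board's top 30 mm below the axis.
- cradle: Fixed charging cradle: plywood bar 295 x 66 x 12 mm with two steel spring clips and, at its +x end, an orange block with a brass pin. Origin on the bench midway between the clips; x along the clips towards the pin, z up. Clips at x = -70 and +70 mm, 14 mm long; between them the space is free for fingers. Over 45 N between light and cradle damages the clips.
- load (a point): Where the light's centre belongs when it is snapped in: on the seat axis, midway between the clips, 42 mm above the bench and 30 mm above the bar's top, over a thin red line on the bar. Axes as the cradle's. Once seated on the clips' hard pads, the light slides along against a friction of about 3 to 8 N in all; pressing down on it meanwhile adds friction.
- clip (a point): Middle of the clip farther from the pin, on the seat axis (both clips are alike). C-shaped, open upwards: two sprung jaws, round lips 19.4 mm apart, flared tops to 19 mm above the seat axis that guide a rod up to 3 mm off. The rod first touches them with its axis about 16 mm above its seat; both clips together resist with 10 to 18 N down to about 6 mm above it, then pull it down.
- pin_track: Two low aluminium strips on the bar, on which the orange pin block (22 x 30 x 44 mm) is clamped where its user left it. Origin on the bar's top, 144 mm from the cradle's middle along its x; axes as the cradle's. The track is measured, the block and pin are not: they must be found by touch (or seen).
- pin_zone (a point): Nearest place (136 mm from the load point, on the seat axis) where the tip of the brass pin can be; it is 0 to 30 mm farther along x, so 6 to 36 mm beyond the brass end of a light centred at the load point. Pin 8 mm thick; gives way 4 mm on a soft spring: 0.8 N at first, 0.9 N more per mm, then hard. Over 8 N breaks it. Clip friction holds the light against it.
- offcut_a: Bystander: pale wood offcut 150 x 36 x 24 mm lying between the rest and the cradle.
- offcut_b: Bystander: pale wood offcut 110 x 45 x 22 mm.
- glue: Bystander: white glue bottle, 60 mm in diameter, 150 mm tall.
- jar: Bystander: glass jar, 70 mm in diameter, 80 mm tall.
- sleeve_a: Bystander: brown sanding sleeve standing on end, 64 mm in diameter, 60 mm tall.
- sleeve_b: Bystander: brown sanding sleeve standing on end, 50 mm in diameter, 50 mm tall.
- screwdriver: Bystander: screwdriver with a red handle, lying.
- sanding_block: Bystander: cork sanding block 110 x 60 x 35 mm.
Things that resemble listed ones, but are neither listed nor needed, are in the scene too. What is shaped like the rest but blue or turquoise is not meant.

How it is judged:
On the way, in this order (a step that is already met when the one before it is completed fails the run):
1. the light is lifted clear of its rest (z of light in the frame of rest above 0.065 m), for 0.1 s.
2. the light is snapped down fully into both clips with its middle over the mark, brass end towards the pin, not yet pressing it (z of light in the frame of load between -0.003 and 0.0018 m and y of light in the frame of load between -0.003 and 0.003 m and x of light in the frame of load between -0.046 and 0.046 m and angle between the x axis of light and the x axis of cradle, either way round below 0.035 rad and x of brass_end in the frame of load above 0 m and contact force between light and pin_track below 0.4 N and x of light in the frame of load between -0.014 and 0.014 m), for 0.15 s.
3. the light, in the clips, presses the pin in (z of light in the frame of load between -0.003 and 0.0018 m and y of light in the frame of load between -0.003 and 0.003 m and x of light in the frame of load between -0.046 and 0.046 m and angle between the x axis of light and the x axis of cradle, either way round below 0.035 rad and x of brass_end in the frame of load above 0 m and contact force between light and pin_track above 1.2 N), for 0.2 s.
At the end, for the whole second after the job is handed in: The light rests, released, in both clips (within 3 mm sideways, at most 1.8 mm above the seat, within 0.035 rad of the cradle's axis), brass end towards the pin, its centre within 46 mm of the load point, and still presses the pin with 1.2 to 8 N (all of step 3 and contact force between light and pin_track below 8 N and linear speed of light below 0.01 m/s); the robot touches nothing.
It fails at once if the light is forced against the cradle with more than 45 N (contact force between light and cradle above 45 N).
It fails at once if the pin is pressed with more than 8 N (contact force between light and pin_track above 8 N).
It fails at once if another thing on the bench is moved by more than 30 mm (distance of any of offcut_a, offcut_b, glue, jar, sleeve_a, sleeve_b, screwdriver, sanding_block from where it was at the start of the episode above 0.03 m).
It also fails if it takes over 72 s, if anything falls off the work surface, if the arm or the gripper's body presses on something with over 40 N, if the wrist force passes 120 N, or if a joint passes its speed limit or range.

## Working session

There is one attempt and no reset: what is moved stays moved. The work goes in short steps, Python scripts to look and compute and a tool call to move; the robot and the scene stay as the last step left them, time stands still between calls to the robot, and variables do not carry over. Pictures are saved under pics/ and viewed, at most 10 in all, crops included, and the job is handed in when it is done.

Besides the shell and the picture viewer there is one more tool, called as a command line: name --argument value ..., lists and objects as JSON in quotes. drive_tool: Moves the arm, as the interface text tells. Its arguments: {"type":"object","properties":{"motion":{"type":"array","items":{"type":"array","items":{"type":"array","items":{"type":"number","minimum":-1,"maximum":1}}}},"grip_force":{"type":"number"}},"required":["motion"]}

```bash
mkdir -p pics
cat > h.py <<'E'
import numpy as np, cv2
from rig import env, capture, calibration, models
from scipy.spatial.transform import Rotation as Ro
def cam(n):
    c=calibration(n); K=np.array([[c['fx'],0,c['cx']],[0,c['fy'],c['cy']],[0,0,1]]); d=np.array(c['dist'],float)
    if 'R' in c: return K,d,np.array(c['R']),np.array(c['t'])
    s=env.observe(); T=np.eye(4); T[:3,:3]=rot(s); T[:3,3]=s['tcp_pos']
    W=np.linalg.inv(T@np.array(c['mount'])); return K,d,W[:3,:3],W[:3,3]
def rot(s):
    return Ro.from_euler('xyz',s['tool_rot']).as_matrix()
def world(C,px,z):  # px = (col,row)
    K,d,R,t=C; u=cv2.undistortPoints(np.array([[px]],float),K,d)[0,0]
    r=R.T@np.array([u[0],u[1],1]); o=-R.T@t; return o+r*(z-o[2])/r[2]
def proj(C,X):
    K,d,R,t=C; return cv2.projectPoints(np.atleast_2d(np.array(X,float)),cv2.Rodrigues(R)[0],t,K,d)[0][:,0]
def snap(n,f):
    C=cam(n); im=capture(n); cv2.imwrite('pics/'+f,im[:,:,::-1]); return C,im
E
python3 - <<'E'
from h import *
print(env.observe())
for n in ['top','scene']:
    C,im=snap(n,n+'0.png')
    print(n,-C[2].T@C[3])
    for l,z in [('light',.042),('brass_end',.042),('rest',0),('cradle',0),('load',.042),('clip',.042),('pin_track',.012),('pin_zone',.042),('glue',0),('offcut_a',.0)]:
        for r in models.spot_point(n,l)[:3]:
            p=r['pixel']; print(l,round(r['score'],2),np.round(p),world(C,(p[1],p[0]),z).round(3))
E
```

```text
{'clock': 0.0, 'joints': array([ 1.17116249e+00,  1.16511735e-01,  1.44225625e+00,  9.67819852e-06,
        1.58399861e+00, -3.77998563e-02]), 'qvel': array([ 2.44608231e-05, -7.26850322e-04, -2.35747788e-03, -1.55223336e-03,
        3.10824403e-04,  5.58439051e-05]), 'tau': array([ 1.22399590e-03, -7.21224403e+01, -6.22615528e+01,  7.80634233e-02,
        2.33912637e-02, -3.24124198e-05]), 'tcp_pos': array([0.23888285, 0.63113433, 0.2428934 ]), 'tool_rot': array([-3.14041992e+00, -5.40346101e-05,  2.77975876e+00]), 'contact_force': array([0.26386709, 0.01812947, 0.35166514]), 'torque': array([0.03527136, 0.0253359 , 0.0082343 ]), 'gripper_force': 0.0, 'width': 0.09321993385933694}
top [0.34752241 0.01849328 1.59454377]
light 0.66 [205. 418.] [ 0.53  -0.414  0.042]
light 0.59 [220. 340.] [ 0.489 -0.175  0.042]
brass_end 0.76 [183. 350.] [ 0.599 -0.207  0.042]
rest 0.89 [311. 191.] [0.226 0.278 0.   ]
rest 0.81 [229. 342.] [ 0.466 -0.185  0.   ]
rest 0.79 [320. 381.] [ 0.185 -0.295  0.   ]
cradle 0.94 [236. 227.] [0.452 0.166 0.   ]
load 0.85 [232. 225.] [0.46  0.17  0.042]
clip 0.72 
[... 569 characters left out ...]
.188  0.042]
brass_end 0.71 [243. 196.] [ 0.597 -0.214  0.042]
rest 0.96 [141. 198.] [ 0.189 -0.3    0.   ]
rest 0.83 [213. 220.] [ 0.469 -0.177  0.   ]
rest 0.68 [164. 373.] [0.234 0.281 0.   ]
cradle 0.62 [217. 332.] [ 0.452  0.151 -0.   ]
load 0.66 [214. 334.] [0.47  0.152 0.042]
clip 0.98 [192. 345.] [0.389 0.183 0.042]
pin_track 0.62 [193. 342.] [0.369 0.178 0.012]
pin_track 0.62 [277. 119.] [ 0.697 -0.402  0.012]
pin_track 0.61 [262. 327.] [0.608 0.137 0.012]
pin_zone 0.88 [250. 326.] [0.587 0.132 0.042]
glue 0.6 [278. 121.] [ 0.695 -0.401  0.   ]
offcut_a 0.58 [221. 432.] [0.439 0.441 0.   ]
offcut_a 0.56 [239. 276.] [ 0.542 -0.006  0.   ]
offcut_a 0.19 [331. 324.] [0.789 0.135 0.   ]
```

Run:
```python
import cv2
a=cv2.imread('pics/top0.png'); cv2.imwrite('pics/topc.png',cv2.resize(a[100:350,120:440],None,fx=2.4,fy=2.4,interpolation=cv2.INTER_CUBIC))
```

```text
(no output)
```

View pics/topc.png

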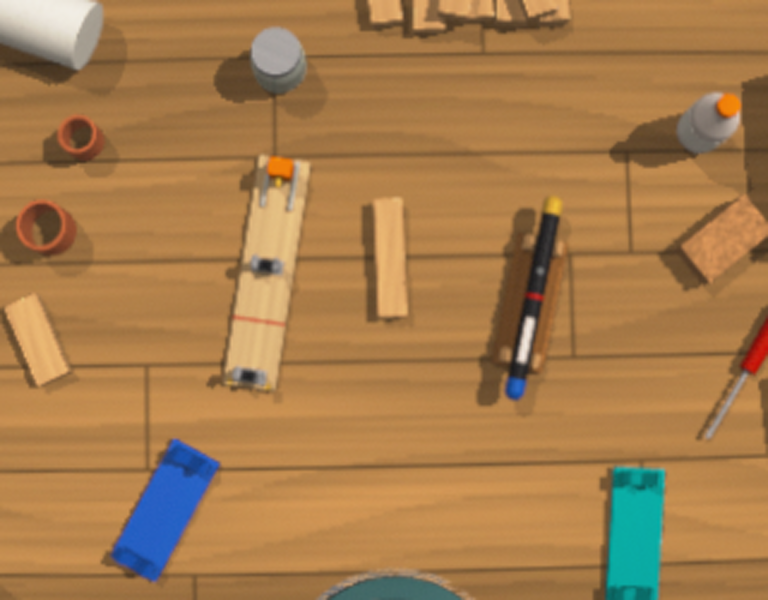

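View pics/scene0.png

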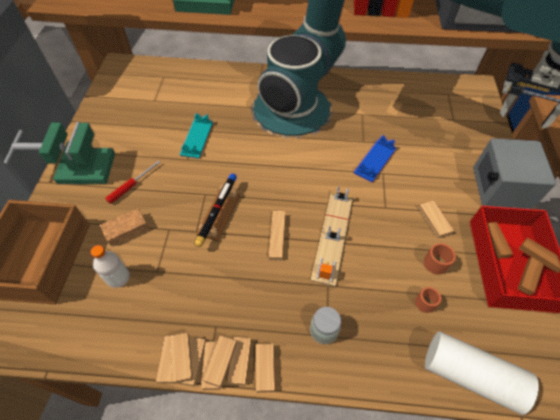

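The top view shows the wooden rest with the light (red ring at about col 342, row 224; brass end up, towards +x) and the cradle (red line at about col 228, row 234; orange block at col 237, row 170). The other rests are blue or turquoise. The scene view agrees.

Run:
```python
from h import *
C=cam('top')
f=lambda x,y,z:world(C,(120+x/2.4,100+y/2.4),z)
for n,a in dict(brass=(555,202,.042),blue=(515,395,.042),ring=(534,296,.05),line1=(234,317,.012),line2=(285,323,.012),clipP=(266,263,.055),clipF=(248,375,.055),barBL=(226,384,.012),barTL=(258,155,.012),barBR=(272,390,.012),barTR=(309,163,.012),block=(280,168,.056)).items(): print(n,f(*a).round(3))
b=f(555,202,.042)-f(515,395,.042);print(np.linalg.norm(b),np.arctan2(b[1],b[0]))
c=f(266,263,.055)-f(248,375,.055);print(np.linalg.norm(c),np.arctan2(c[1],c[0]))
c=f(258,155,.012)-f(226,384,.012);print(np.linalg.norm(c),np.arctan2(c[1],c[0]))
M=np.array(calibration('wrist')['mount']);print(M.round(3), calibration('wrist')['fx'])
```

```text
brass [ 0.597 -0.211  0.042]
blue [ 0.358 -0.153  0.042]
ring [ 0.479 -0.18   0.05 ]
line1 [0.463 0.194 0.012]
line2 [0.454 0.13  0.012]
clipP [0.525 0.15  0.055]
clipF [0.388 0.173 0.055]
barBL [0.379 0.205 0.012]
barTL [0.669 0.162 0.012]
barBR [0.37  0.148 0.012]
barTR [0.658 0.097 0.012]
block [0.643 0.131 0.056]
0.24596013177741488 -0.2360021272112713
0.13899760071681394 -0.17025703063797099
0.29379492155102266 -0.14667005606224465
[[ 0.    -0.97  -0.242  0.068]
 [ 1.     0.001 -0.001 -0.001]
 [ 0.001 -0.242  0.97  -0.141]
 [ 0.     0.     0.     1.   ]] 374.24177967698637
```

drive_tool --motion '[[[0.44,-0.94,0,0.1,-1],[0.44,-0.94,0,0.1,-1],[0.44,-0.94,0,0.1,-1],[0.44,-0.94,0,0.1,-1],[0.44,-0.94,0,0.1,-1],[0.44,-0.94,0,0.1,-1],[0.44,-0.94,0,0.1,-1],[0.44,-0.94,0,0.1,-1],[0.44,-0.94,0,0.1,-1],[0.44,-0.94,0,0.1,-1]]]'

```text
clock: 2.1
tcp_pos: [0.3492, 0.3953, 0.2438]
tool_rot: [3.141, 0.0, 2.885]
contact_force: [-0.2, 0.2, 0.9]
width: 0.0927
gripper_force: 0.0
```

drive_tool --motion '[[[0.44,-0.94,0,0.1,-1],[0.44,-0.94,0,0.1,-1],[0.44,-0.94,0,0.1,-1],[0.44,-0.94,0,0.1,-1],[0.44,-0.94,0,0.1,-1],[0.44,-0.94,0,0.1,-1],[0.44,-0.94,0,0.1,-1],[0.44,-0.94,0,0.1,-1],[0.44,-0.94,0,0.1,-1],[0.44,-0.94,0,0.1,-1],[0,0,0,0,-1]]]'

```text
$.motion[0]: bad value
```

drive_tool --motion '[[[0.44,-0.94,0,0.1,-1],[0.44,-0.94,0,0.1,-1],[0.44,-0.94,0,0.1,-1],[0.44,-0.94,0,0.1,-1],[0.44,-0.94,0,0.1,-1],[0.44,-0.94,0,0.1,-1],[0.44,-0.94,0,0.1,-1],[0.44,-0.94,0,0.1,-1],[0.44,-0.94,0,0.1,-1],[0,0,0,0,-1]]]'

```text
clock: 3.1
tcp_pos: [0.4487, 0.1829, 0.2438]
tool_rot: [-3.141, 0.001, 2.977]
contact_force: [0.1, -0.6, 0.2]
width: 0.093
gripper_force: 0.0
```

Run:
```python
from h import *
s=env.observe();print(s['clock'],s['tcp_pos'],s['tool_rot'])
C,im=snap('wrist','w1.png')
np.savez('w1.npz',K=C[0],d=C[1],R=C[2],t=C[3])
for l,z in [('cradle',0),('load',.042),('clip',.042),('pin_zone',.042),('pin_track',.012)]:
    for r in models.spot_point('wrist',l)[:3]:
        p=r['pixel']; print(l,round(r['score'],2),np.round(p),world(C,(p[1],p[0]),z).round(4))
cv2.imwrite('pics/w1b.png',cv2.resize(im[:,150:410,::-1],None,fx=1.4,fy=1.4,interpolation=cv2.INTER_CUBIC))
```

```text
3.1 [0.44874177 0.18285473 0.24377967] [-3.14131222e+00  5.37561240e-04  2.97673980e+00]
cradle 0.73 [197. 273.] [0.4591 0.1626 0.    ]
load 0.82 [203. 269.] [0.4563 0.1611 0.042 ]
clip 0.95 [128. 267.] [0.3879 0.171  0.042 ]
clip 0.16 [284. 139.] [0.5167 0.0169 0.042 ]
pin_zone 0.58 [337. 273.] [0.5968 0.1394 0.042 ]
```

View pics/w1b.png

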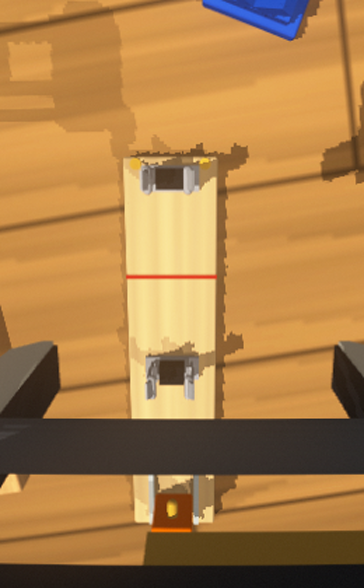

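The wrist view shows the red line at about (row 197, cols 240–304), the clips at rows 128 and 268, and the pin and block at about (363, 273). Next I'll fit the bar edges and red line numerically.

```bash
cat > seg.py <<'E'
from h import *
import sys
z=np.load('w1.npz'); C=(z['K'],z['d'],z['R'],z['t'])
im=cv2.imread('pics/w1.png')[:,:,::-1].astype(int)
r,g,b=im[...,0],im[...,1],im[...,2]
m=(r>150)&(g<110)&(b<90)&(r-g>80); m[:180]=0;m[215:]=0;m[:,:225]=0;m[:,320:]=0
ys,xs=np.nonzero(m);W=np.array([world(C,(x,y),.012) for x,y in zip(xs,ys)])
c0=W[:,:2].mean(0);print('line n',len(xs),xs.min(),xs.max(),'c',c0)
u=np.linalg.svd(W[:,:2]-c0)[2][0];print('line dir->yaw',np.arctan2(u[1],u[0]),'half',np.ptp((W[:,:2]-c0)@u)/2)
# bar edges: by saturation gradient along rows between clips
L=[];Rr=[]
gr=np.abs(cv2.Sobel(cv2.GaussianBlur(b.astype(np.float32),(3,3),0),cv2.CV_32F,1,0))
for y in list(range(142,190))+list(range(205,245)):
    L.append(world(C,(225+gr[y,225:255].argmax(),y),.012)[:2]); Rr.append(world(C,(290+gr[y,290:320].argmax(),y),.012)[:2])
for n,P in (('L',L),('R',Rr)):
    P=np.array(P);vx,vy,x,y=cv2.fitLine(P.astype(np.float32),cv2.DIST_HUBER,0,.001,.001)[:,0]
    if vx<0:vx,vy=-vx,-vy
    print(n,'yaw',np.arctan2(vy,vx),'y at x=.458',y+(0.458-x)*vy/vx)
E
python3 seg.py
```

```text
line n 132 240 304 c [0.45748475 0.16266138]
line dir->yaw -1.735170226795443 half 0.03258580239577172
L yaw -0.17180888 y at x=.458 0.12909265
R yaw -0.1688319 y at x=.458 0.1946198
```

drive_tool --motion '[[[0.08,-0.97,0,-0.045,-1],[0.08,-0.97,0,-0.045,-1],[0.08,-0.97,0,-0.045,-1],[0.08,-0.97,0,-0.045,-1],[0.08,-0.97,0,-0.045,-1],[0.08,-0.97,0,-0.045,-1],[0.08,-0.97,0,-0.045,-1],[0.08,-0.97,0,-0.045,-1],[0.08,-0.97,0,-0.045,-1],[0.08,-0.97,0,-0.045,-1]]]'

```text
clock: 4.4
tcp_pos: [0.468, -0.0581, 0.2437]
tool_rot: [3.142, 0.0, 2.932]
contact_force: [1.2, 0.6, 0.0]
width: 0.093
gripper_force: 0.0
```

drive_tool --motion '[[[0.08,-0.97,0,-0.045,-1],[0.08,-0.97,0,-0.045,-1],[0.08,-0.97,0,-0.045,-1],[0.08,-0.97,0,-0.045,-1],[0.08,-0.97,0,-0.045,-1],[0,0,0,0,-1]]]'

```text
clock: 5.0
tcp_pos: [0.4781, -0.1803, 0.2433]
tool_rot: [-3.141, -0.001, 2.907]
contact_force: [0.4, -0.2, -0.0]
width: 0.093
gripper_force: 0.0
```

```bash
cat > rod.py <<'E'
from h import *
import sys
def rod(f,zax,cols=(180,380),rows=(60,285)):
    s=env.observe();print(s['clock'],s['tcp_pos'].round(4),s['tool_rot'].round(4),s['contact_force'].round(1),round(s['width'],4))
    C,im=snap('wrist',f); np.savez(f[:-4]+'.npz',K=C[0],d=C[1],R=C[2],t=C[3])
    i=im.astype(int);m=(i[...,0]-i[...,1]>70)&(i[...,1]<80)&(i[...,2]<80)&(i[...,0]>100)
    m[:rows[0]]=0;m[rows[1]:]=0;m[:,:cols[0]]=0;m[:,cols[1]:]=0
    n,l,st,ce=cv2.connectedComponentsWithStats(m.astype(np.uint8))
    for k in range(1,n):
        if st[k,4]>8: print('red',st[k],ce[k].round(1),world(C,ce[k],zax+.012).round(4))
    m2=(i[...,2]-i[...,0]>60)
    ys,xs=np.nonzero(m2); print('blue',len(xs),xs.min() if len(xs) else 0,xs.max() if len(xs) else 0,ys.min() if len(xs) else 0)
    for l in ('light','brass_end'):
        for r in models.spot_point('wrist',l)[:2]:
            p=r['pixel']; print(l,round(r['score'],2),np.round(p),world(C,(p[1],p[0]),zax).round(4))
    cv2.imwrite('pics/b_'+f,cv2.resize(im[:,150:410,::-1],None,fx=1.4,fy=1.4,interpolation=cv2.INTER_CUBIC))
rod(sys.argv[1],float(sys.argv[2]))
E
python3 rod.py w2.png .042
```

```text
5.0 [ 0.4781 -0.1803  0.2433] [-3.1413e+00 -6.0000e-04  2.9068e+00] [ 0.4 -0.2 -0. ] 0.093
red [277 190  27   8 164] [289.6 194. ] [ 0.4773 -0.1813  0.054 ]
blue 805 64 303 0
light 0.66 [295.  90.] [ 0.5341 -0.4043  0.042 ]
light 0.63 [194. 290.] [ 0.4797 -0.1811  0.042 ]
```

View pics/b_w2.png

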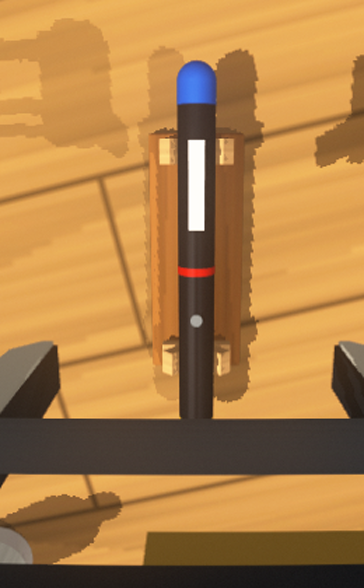

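The wrist view shows the light lying parallel to the image's vertical axis (ring at 289.6, 194; blue end at about 290, 50). I'll get the axis yaw from its edges.

```bash
cat > ax.py <<'E'
from h import *
import sys
def axis(f,zax,rows,c0=290):
    z=np.load(f+'.npz'); C=(z['K'],z['d'],z['R'],z['t'])
    b=cv2.GaussianBlur(cv2.imread(f'pics/{f}.png')[:,:,2],(3,3),0).astype(np.float32)
    g=cv2.Sobel(b,cv2.CV_32F,1,0); P=[];w=[]
    for y in rows:
        l=c0-32+g[y,c0-32:c0-5].argmin(); r=c0+5+g[y,c0+5:c0+32].argmax()
        P.append(world(C,((l+r)/2,y),zax)[:2]); w.append(r-l)
    P=np.array(P,np.float32);vx,vy,x,y=cv2.fitLine(P,cv2.DIST_HUBER,0,.001,.001)[:,0]
    if vx<0:vx,vy=-vx,-vy
    print(f,'width px',np.median(w),'yaw',np.arctan2(vy,vx).round(4),'at',x.round(4),y.round(4)); return x,y,vy/vx
if __name__=='__main__':
    x,y,k=axis('w2',.044,list(range(76,98))+list(range(120,188))+list(range(202,240))); print('y at .478',y+(.478-x)*k)
E
python3 ax.py
```

```text
w2 width px 26.0 yaw -0.2359 at 0.446 -0.1736
y at .478 -0.18123958
```

drive_tool --motion '[[[0,-0.04,-0.9,0,-1],[0,0,-0.9,0,-1],[0,0,-0.9,0,-1],[0,0,-0.9,0,-1],[0,0,-0.9,0,-1],[0,0,-0.9,0,-1],[0,0,-0.9,0,-1],[0,0,-0.9,0,-1],[0,0,-0.4,0,-1],[0,0,-0.2,0,-1]]]'

```text
clock: 6.15
tcp_pos: [0.4778, -0.1791, 0.0481]
tool_rot: [3.141, -0.001, 2.909]
contact_force: [-0.4, -0.8, 0.3]
width: 0.0927
gripper_force: 0.0
```

drive_tool --motion '[[[0,0,0,0,0.2],[0,0,0,0,0.5],[0,0,0,0,0.7],[0,0,0,0,1],[0,0,0,0,1],[0,0,0,0,1]]]' --grip_force 40

```text
clock: 6.75
tcp_pos: [0.478, -0.18, 0.0488]
tool_rot: [-3.142, 0.0, 2.908]
contact_force: [0.3, -0.2, 0.4]
width: 0.0494
gripper_force: 0.0
```

drive_tool --motion '[[[0,0,0,0,1],[0,0,0,0,1],[0,0,0,0,1],[0,0,0,0,1],[0,0,0,0,1],[0,0,0,0,1]]]'

```text
clock: 7.35
tcp_pos: [0.4779, -0.1801, 0.0487]
tool_rot: [-3.141, 0.0, 2.908]
contact_force: [-0.6, -2.5, 0.3]
width: 0.0231
gripper_force: 40.0
```

drive_tool --motion '[[[0,0,0.3,0,1],[0,0,0.8,0,1],[0,0,0.8,0,1],[0,0,0.8,0,1],[0,0,0.8,0,1],[0,0.2,0.5,0,1],[0,0.5,0,0,1],[0,0.7,0,0,1],[-0.06,0.9,0,0,1],[-0.06,0.9,0,0.05,1]]]'

```text
clock: 8.35
tcp_pos: [0.4743, -0.0983, 0.1474]
tool_rot: [3.141, -0.002, 2.913]
contact_force: [0.8, -0.0, -1.8]
width: 0.0229
gripper_force: 40.0
```

drive_tool --motion '[[[-0.08,1,0,0.08,1],[-0.08,1,0,0.08,1],[-0.08,1,0,0.08,1],[-0.08,1,0,0.08,1],[-0.08,1,0,0.08,1],[-0.08,1,0,0.08,1],[-0.08,1,0,0.08,1],[-0.08,1,0,0.05,1],[-0.08,1,0,0,1],[0,0.8,0,0,1]]]'

```text
clock: 9.35
tcp_pos: [0.4557, 0.147, 0.1475]
tool_rot: [-3.141, -0.001, 2.978]
contact_force: [-0.4, -0.1, -2.3]
width: 0.0228
gripper_force: 40.0
```

drive_tool --motion '[[[0,0.6,0,0,1],[0,0.2,0,0,1],[0,0,0,0,1],[0,0,0,0,1]]]'

```text
clock: 9.75
tcp_pos: [0.4566, 0.1648, 0.1482]
tool_rot: [-3.141, -0.001, 2.977]
contact_force: [0.6, -0.3, -2.5]
width: 0.0229
gripper_force: 40.0
```

```bash
python3 rod.py w3.png .138
```

```text
9.75 [0.4566 0.1648 0.1482] [-3.1412e+00 -5.0000e-04  2.9773e+00] [ 0.6 -0.3 -2.5] 0.0229
red [319 209  12   3  35] [324.3 210. ] [0.4258 0.1825 0.15  ]
red [262 281   6   4  15] [263.7 282.9] [0.4518 0.1542 0.15  ]
red [312 281   6   4  15] [315.3 282.9] [0.4552 0.1747 0.15  ]
blue 690 257 322 0
light 0.93 [283. 290.] [0.4591 0.1635 0.138 ]
```

View pics/b_w3.png

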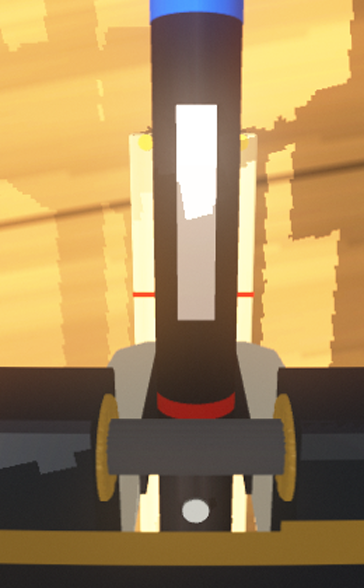

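The light is held straight, with its ring between the fingers (cols 264–315, row 283), and the bar edges show on both sides (cols 245 and 333). I'll compare the rod axis with the bar axis in this same picture.

Run:
```python
from h import *
z=np.load('w3.npz'); C=(z['K'],z['d'],z['R'],z['t'])
im=cv2.imread('pics/w3.png').astype(np.float32)
b=cv2.GaussianBlur(im,(3,3),0)
g=cv2.Sobel(b[:,:,2],cv2.CV_32F,1,0); gb=np.abs(cv2.Sobel(b[:,:,0],cv2.CV_32F,1,0))
def fit(P,n):
    P=np.array(P,np.float32);vx,vy,x,y=cv2.fitLine(P,cv2.DIST_HUBER,0,.001,.001)[:,0]
    if vx<0:vx,vy=-vx,-vy
    print(n,'yaw',np.arctan2(vy,vx).round(4),'y@.4575',(y+(.4575-x)*vy/vx).round(4))
s=env.observe();print('tcp y@.4575', s['tcp_pos'][1]+(.4575-s['tcp_pos'][0])*np.tan(s['tool_rot'][2]-np.pi))
P=[];L=[];R=[];w=[]
for y in range(110,235):
    l=245+g[y,248:275].argmin()+3; r=308+g[y,308:330].argmax(); w.append((l,r))
    P.append(world(C,((l+r)/2,y),.1445)[:2])
    L.append(world(C,(237+gb[y,237:253].argmax(),y),.012)[:2]); R.append(world(C,(325+gb[y,325:341].argmax(),y),.012)[:2])
print(np.median(w,0))
fit(P,'rod');fit(L,'L');fit(R,'R');fit((np.array(L)+R)/2,'bar')
```

```text
tcp y@.4575 0.1644055081867715
[260. 320.]
rod yaw -0.164 y@.4575 0.1638
L yaw -0.1642 y@.4575 0.1291
R yaw -0.1668 y@.4575 0.1946
bar yaw -0.1662 y@.4575 0.1619
```

drive_tool --motion '[[[0.04,-0.08,-0.5,-0.03,1],[0,0,-0.9,0,1],[0,0,-0.8,0,1],[0,0,-0.6,0,1],[0,0,-0.3,0,1],[0,0,0,0,1],[0,0,0,0,1]]]' --grip_force 60

```text
clock: 10.6
tcp_pos: [0.4583, 0.1631, 0.0717]
tool_rot: [3.141, 0.001, 2.974]
contact_force: [0.6, -0.6, -1.2]
width: 0.023
gripper_force: 60.0
```

drive_tool --motion '[[[0,0,-0.1,0,1],[0,0,-0.1,0,1],[0,0,-0.1,0,1],[0,0,-0.1,0,1]]]'

```text
clock: 11.0
tcp_pos: [0.4586, 0.1633, 0.0623]
tool_rot: [3.141, 0.002, 2.974]
contact_force: [-3.0, -1.4, 17.5]
width: 0.0227
gripper_force: 60.0
```

drive_tool --motion '[[[0,-0.03,-0.1,0,1],[0,0,-0.1,0,1]]]'

```text
clock: 11.2
tcp_pos: [0.4592, 0.1627, 0.0579]
tool_rot: [3.14, 0.003, 2.974]
contact_force: [-0.1, -0.5, 12.1]
width: 0.0225
gripper_force: 60.0
```

drive_tool --motion '[[[0,0,-0.1,0,1],[0,0,-0.1,0,1]]]'

```text
clock: 11.4
tcp_pos: [0.4588, 0.1626, 0.0521]
tool_rot: [3.14, 0.002, 2.974]
contact_force: [2.3, 1.3, 4.8]
width: 0.0228
gripper_force: 60.0
```

drive_tool --motion '[[[0,0,-0.1,0,1],[0,0,-0.05,0,1],[0,0,0,0,1]]]'

```text
clock: 11.7
tcp_pos: [0.4584, 0.1626, 0.0484]
tool_rot: [3.141, 0.001, 2.974]
contact_force: [-2.6, 1.5, 14.0]
width: 0.0229
gripper_force: 60.0
```

drive_tool --motion '[[[0,0,-0.02,0,1],[0,0,0,0,1],[0,0,0,0,1]]]'

```text
clock: 12.0
tcp_pos: [0.4584, 0.1626, 0.0484]
tool_rot: [3.141, 0.001, 2.974]
contact_force: [-6.3, 0.9, 19.7]
width: 0.0226
gripper_force: 60.0
```

```bash
python3 rod.py w4.png .042
python3 - <<'E'
from h import *
C,im=snap('scene','s4.png')
cv2.imwrite('pics/s4c.png',cv2.resize(im[150:310,250:420,::-1],None,fx=4,fy=3.7,interpolation=cv2.INTER_CUBIC))
E
```

```text
12.0 [0.4584 0.1626 0.0484] [3.1408e+00 1.0000e-03 2.9741e+00] [-6.3  0.9 19.7] 0.0226
red [348 251   8   6  36] [352.  253.8] [0.4455 0.1883 0.054 ]
red [226 252   6   5  23] [227.9 253.7] [0.4376 0.1413 0.054 ]
red [263 281   5   4  11] [264.3 283.1] [0.4519 0.1528 0.054 ]
red [312 281   5   4  11] [314.7 283.1] [0.4552 0.1723 0.054 ]
blue 690 256 322 0
light 0.83 [280. 291.] [0.4579 0.1624 0.042 ]
```

View pics/b_w4.png

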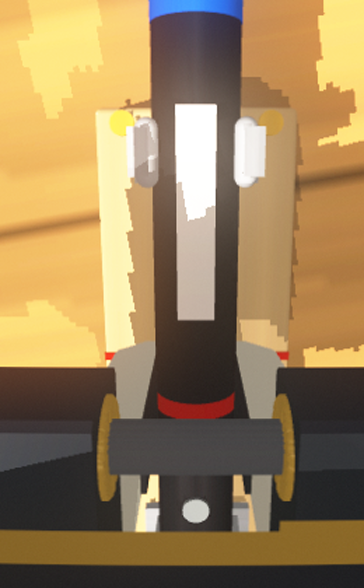

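View pics/s4c.png

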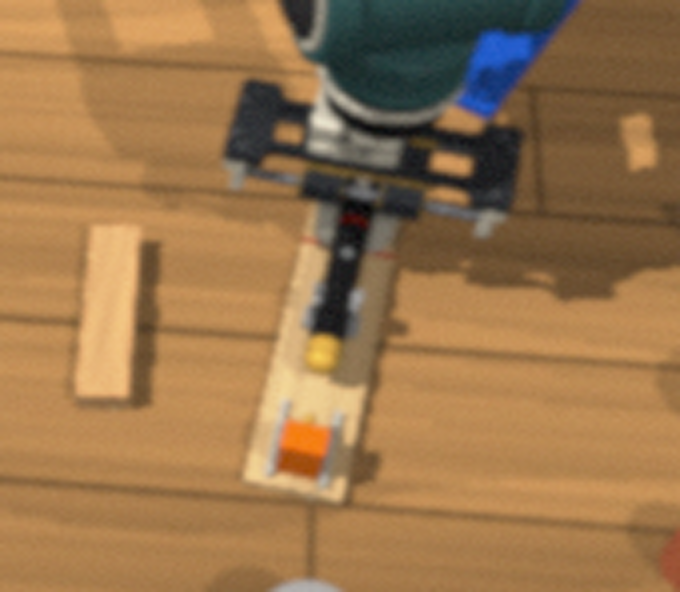

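Both pictures show the rod in both clips, with the brass end (scene col 331, row 250) short of the pin tip (about col 327.5, row 261). Now I'll estimate the gap and relax the down force.

Run:
```python
from h import *
C=cam('scene'); f=lambda x,y,z:world(C,(250+x/4,150+y/3.7),z)
a=f(322,367,.042);p=f(309,412,.042);q=f(308,423,.056)
z=np.load('w1.npz'); C1=(z['K'],z['d'],z['R'],z['t'])
w=world(C1,(150+171/1.4,500/1.4),.046)
ld=np.array([.4580,.1620]);u=np.array([np.cos(-.167),np.sin(-.167)])
for v in (a,p,q,w): print(v.round(4),(v[:2]-ld)@u)
```

```text
[0.5835 0.144  0.042 ] 0.1267709605605158
[0.6204 0.1361 0.042 ] 0.16440465501271484
[0.6362 0.1343 0.056 ] 0.18031565332962754
[0.6179 0.1353 0.046 ] 0.16211926078076858
```

drive_tool --motion '[[[0,0,0.02,0,1],[0,0,0.02,0,1],[0,0,0,0,1]]]'

```text
clock: 12.5
tcp_pos: [0.4583, 0.1626, 0.0485]
tool_rot: [3.141, 0.001, 2.974]
contact_force: [1.0, 3.3, 8.0]
width: 0.0229
gripper_force: 60.0
```

drive_tool --motion '[[[0.1,-0.017,0.02,0,1],[0.1,-0.017,0,0,1],[0.1,-0.017,0,0,1],[0.1,-0.017,0,0,1],[0.1,-0.017,0,0,1],[0.1,-0.017,0,0,1]]]'

```text
clock: 13.1
tcp_pos: [0.4723, 0.1603, 0.0485]
tool_rot: [3.141, -0.002, 2.974]
contact_force: [-9.1, 6.5, 9.9]
width: 0.0229
gripper_force: 60.0
```

drive_tool --motion '[[[0.1,-0.017,0,0,1],[0.1,-0.017,0,0,1],[0.1,-0.017,0,0,1],[0.1,-0.017,0,0,1]]]'

```text
clock: 13.5
tcp_pos: [0.4822, 0.1586, 0.0485]
tool_rot: [3.141, -0.002, 2.974]
contact_force: [-9.5, 5.8, 10.3]
width: 0.0223
gripper_force: 60.0
```

drive_tool --motion '[[[0.04,0.005,0.02,0,1],[0.04,0.005,0,0,1]]]'

```text
clock: 13.7
tcp_pos: [0.484, 0.1585, 0.0485]
tool_rot: [-3.141, -0.003, 2.974]
contact_force: [-8.8, 2.3, 6.6]
width: 0.0223
gripper_force: 60.0
```

drive_tool --motion '[[[0.04,-0.006,0,0,1],[0.04,-0.007,0,0,1]]]'

```text
clock: 13.9
tcp_pos: [0.486, 0.1582, 0.0485]
tool_rot: [-3.141, -0.003, 2.974]
contact_force: [-8.3, 4.3, 5.9]
width: 0.0226
gripper_force: 60.0
```

Run:
```python
from h import *
C,im=snap('scene','s5.png')
cv2.imwrite('pics/s5c.png',cv2.resize(im[225:295,290:360,::-1],None,fx=8,fy=8,interpolation=cv2.INTER_CUBIC))
```

```text
(no output)
```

View pics/s5c.png

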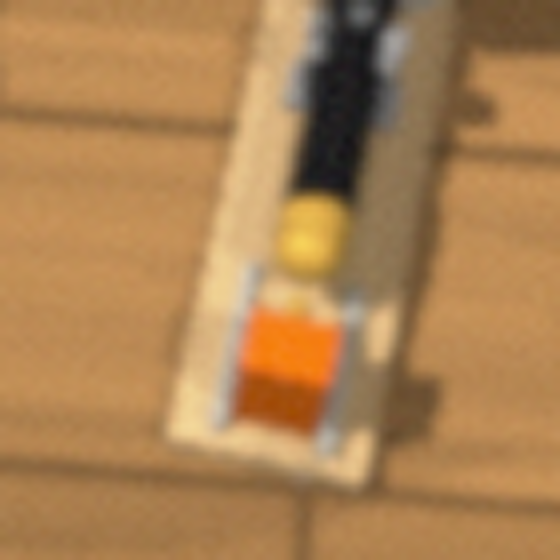

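The brass tip (crop 312, 278) is now about 5–7 mm short of the pin tip (crop 300, 293). From here I'll go in 1 mm steps and watch the force.

drive_tool --motion '[[[0.04,-0.007,0.01,0,1],[0.04,-0.007,0,0,1]]]'

```text
clock: 14.15
tcp_pos: [0.4879, 0.1579, 0.0485]
tool_rot: [-3.141, -0.003, 2.974]
contact_force: [-6.7, 3.7, 4.2]
width: 0.0226
gripper_force: 60.0
```

drive_tool --motion '[[[0.04,-0.007,0,0,1]]]'

```text
clock: 14.25
tcp_pos: [0.4889, 0.1577, 0.0485]
tool_rot: [-3.141, -0.003, 2.974]
contact_force: [-6.4, 4.4, 3.0]
width: 0.0229
gripper_force: 60.0
```

drive_tool --motion '[[[0.04,-0.007,0,0,1]]]'

```text
clock: 14.35
tcp_pos: [0.4899, 0.1575, 0.0485]
tool_rot: [-3.141, -0.003, 2.974]
contact_force: [-6.3, 4.0, 3.9]
width: 0.0227
gripper_force: 60.0
```

Baseline is about -6.4 N.

drive_tool --motion '[[[0.03,-0.005,0,0,1]]]'

```text
clock: 14.45
tcp_pos: [0.4907, 0.1574, 0.0485]
tool_rot: [-3.141, -0.003, 2.974]
contact_force: [-7.4, 3.6, 3.3]
width: 0.0227
gripper_force: 60.0
```

drive_tool --motion '[[[0.03,-0.005,0,0,1]]]'

```text
clock: 14.55
tcp_pos: [0.4914, 0.1573, 0.0485]
tool_rot: [-3.141, -0.003, 2.974]
contact_force: [-7.3, 4.2, 2.2]
width: 0.0227
gripper_force: 60.0
```

drive_tool --motion '[[[0.03,-0.005,0,0,1]]]'

```text
clock: 14.65
tcp_pos: [0.4921, 0.1572, 0.0486]
tool_rot: [-3.141, -0.003, 2.974]
contact_force: [-7.2, 3.8, 4.0]
width: 0.023
gripper_force: 60.0
```

drive_tool --motion '[[[0.03,-0.005,0,0,1]]]'

```text
clock: 14.75
tcp_pos: [0.4928, 0.1571, 0.0486]
tool_rot: [-3.141, -0.003, 2.974]
contact_force: [-8.4, 3.8, 4.9]
width: 0.0229
gripper_force: 60.0
```

drive_tool --motion '[[[0.02,-0.003,0,0,1]]]'

```text
clock: 14.85
tcp_pos: [0.4933, 0.157, 0.0485]
tool_rot: [-3.141, -0.003, 2.974]
contact_force: [-9.5, 3.6, 4.5]
width: 0.0225
gripper_force: 60.0
```

Run:
```python
from h import *
F=[]
for k in range(5):
    C,im=snap('scene','s6.png'); F.append(env.observe()['contact_force'].copy())
print(np.round(F,1))
cv2.imwrite('pics/s6c.png',cv2.resize(im[225:295,290:360,::-1],None,fx=8,fy=8,interpolation=cv2.INTER_CUBIC))
```

```text
[[-7.5  3.1  2.9]
 [-8.2  4.3  3.8]
 [-6.9  4.6  4.5]
 [-7.3  3.8  3.9]
 [-8.6  4.9  3.9]]
```

View pics/s6c.png

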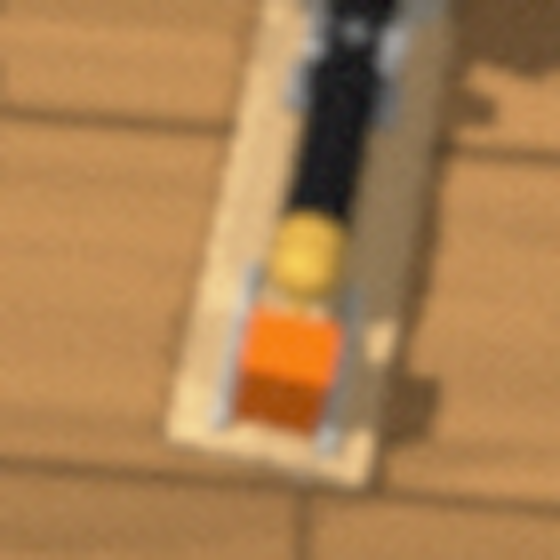

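The brass tip now looks to be at the pin (crop 305, 299). I'll average the force over short steps to confirm that it climbs.

drive_tool --motion '[[[0.02,-0.003,0,0,1],[0,0,0,0,1]]]'

```text
clock: 15.3
tcp_pos: [0.4937, 0.1569, 0.0485]
tool_rot: [-3.141, -0.003, 2.974]
contact_force: [-7.9, 2.9, 4.7]
width: 0.0228
gripper_force: 60.0
```

```bash
cat > av.py <<'E'
from h import *
F=[];P=[]
for k in range(10):
    capture('scene'); s=env.observe(); F.append(s['contact_force'].copy());P.append(s['tcp_pos'].copy())
u=np.array([.986,-.166,0]);F=np.array(F);print(s['clock'],'along',(F@u).mean().round(2),'+-',((F@u).std()/3).round(2),F.mean(0).round(2),np.mean(P,0).round(4))
E
python3 av.py
```

```text
15.8 along -9.04 +- 0.14 [-8.54  3.75  4.66] [0.4937 0.1569 0.0485]
```

drive_tool --motion '[[[0.02,-0.003,0,0,1],[0,0,0,0,1]]]'

```text
clock: 16.0
tcp_pos: [0.4942, 0.1568, 0.0485]
tool_rot: [-3.141, -0.003, 2.974]
contact_force: [-10.4, 3.6, 4.3]
width: 0.0227
gripper_force: 60.0
```

```bash
python3 av.py
```

```text
16.5 along -9.52 +- 0.17 [-8.96  4.16  4.74] [0.4942 0.1568 0.0485]
```

Contact is confirmed: the force climbs 0.9 N/mm, so the pin is at about 2.5 N and 1.9 mm pressed. Now I'll release.

drive_tool --motion '[[[0,0,0,0,0.4],[0,0,0,0,0.2],[0,0,0,0,0],[0,0,0,0,-0.3],[0,0,0,0,-0.5],[0,0,0,0,-0.5]]]' --grip_force 10

```text
clock: 17.1
tcp_pos: [0.4955, 0.1565, 0.0492]
tool_rot: [-3.142, 0.0, 2.974]
contact_force: [0.3, -0.2, -0.1]
width: 0.0633
gripper_force: 0.0
```

drive_tool --motion '[[[0,0,0.2,0,-0.5],[0,0,0.6,0,-0.5],[0,0,0.9,0,-0.5],[0,0,1,0,-0.5],[0,0,1,0,-0.5],[0,0,1,0,-0.5],[-0.5,0,1,0,-0.5],[-0.5,0,0.5,0,-0.5],[0,0,0,0,-0.5],[0,0,0,0,-0.5]]]'

```text
clock: 18.1
tcp_pos: [0.4706, 0.1566, 0.2046]
tool_rot: [3.141, 0.001, 2.974]
contact_force: [-0.0, 0.5, -1.2]
width: 0.07
gripper_force: 0.0
```

Run:
```python
from h import *
a=cv2.imread('pics/s6.png')
C,im=snap('scene','s7.png')
f=lambda i:cv2.resize(i[180:295,290:360],None,fx=5,fy=5,interpolation=cv2.INTER_CUBIC)
cv2.imwrite('pics/s7c.png',np.hstack([f(a),f(im[:,:,::-1])]))
```

```text
(no output)
```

View pics/s7c.png

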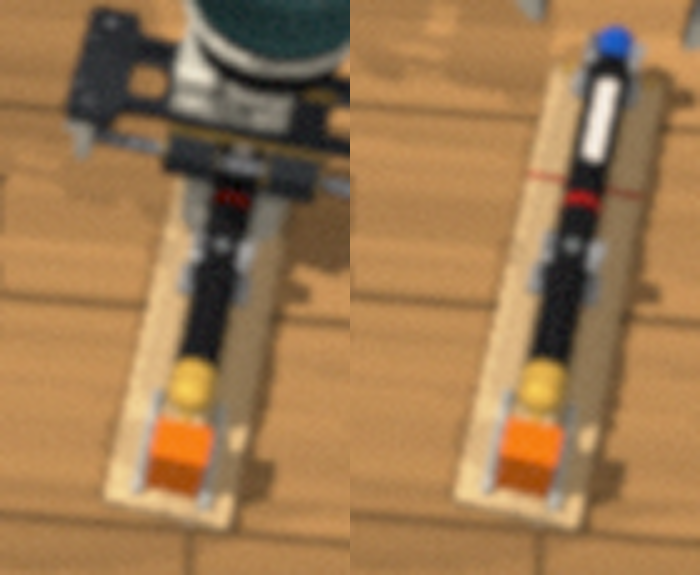

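The released light lies in both clips with its brass end still at the pin (crop 543, 408), and the gripper is clear.

```bash
python3 -c "
from rig import env
print(env.hand_in())"
```

```text
the job is handed in; nothing more can be done
None
```

I handed the job in (no verdict came back) with the light released in both clips and the gripper clear; its brass end was pressing the pin with an estimated 2.5 N before release, and I couldn't measure it afterwards.

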